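# Lock the collar of the blue tester canister

### The arm

A 6-joint arm with a two-finger parallel gripper is mounted at the origin on a cart in front of the work surface, level with it; the furniture and walls round the work are solid. World frame = base frame: x ahead of the robot, y to its left, z up, the work surface at z = 0. Lengths are in m, angles in rad, forces in N, time in s.
With the tool pointing down it reaches from about 0.2 to 0.875 m from the base axis. Payload 3.4 kg.
Tool frame: the origin (TCP) lies on the centre line of the jaws, within the pads' length; the fingertips stand 17 mm ahead of it and the grasp point (between the pads) lies 2 mm behind it (bot.tip_reach is the distance from the TCP to the fingertips, in m); z points along the fingers, y is the line along which they close (so a half turn about z gives the same grasp; the last joint's range is limited). The gripper opens to 94 mm and grips with 3 to 60 N. Pads are 16 mm wide; open, the fingers measure 119 mm over their backs; the gripper's body (75 mm by 177 mm) begins 78 mm behind the grasp point.
Start: joints at [1.094, 0.276, 1.505, -0, 1.361, -0.121], TCP at [0.2, 0.539, 0.222] pointing down, gripper open.
Joint ranges: [-2.89, 2.89], [-0.75, 2.08], [0.22, 2.7], [-1.18, 4.32], [0.11, 2.71], [-2.7, 2.7]. Speed limits (rad/s): [2.57, 2.57, 3.14, 3.14, 3.14, 3.14].

### API

Orientations are given as a unit quaternion [w, x, y, z].
In Python, from plant import readout, vision, bot gives the robot as it stands. The module is installed in compiled form; this text tells all that it offers.
- The arm moves only by the tool apply_moves, never from a script. Its argument "targets" is a list of rows, each a list of 6 numbers: the shift along the tool's x, y, z in units of 40 mm (1.0 is 40 mm), then the turn, a rotation vector about the tool's x, y, z in units of 5 degrees (1.0 is 5 degrees). A call has 1 to 5 rows; each row shifts and turns the commanded pose from where the row before left it, along the tool's axes as they then stand; what a row does not reach is not made up. A row lasts 1/12 s, in which the tool goes at most 41.7 mm and 7.16 degrees, less where a joint would pass 70% of its speed; a pose out of reach is approached as far as the arm can. A call is refused whole if a number of a shift passes 1 or a number of a turn 1, either way. A call with a gripper value outside its range is refused whole. "jaw" is the opening in per cent of the stroke, from 0 (shut) to 100 (fully open), set as the call begins (left out, the last holds). The fingers move at their own pace and stop on an object; "newtons" is the grip in N (left out, the last holds). Time passes only in rows, so rows that do not move let the fingers close. It gives the time, the measured TCP pose, the force, the opening and the grip force at its end, in the units of the state.
- readout.state(): the state, without advancing time (a new reading comes with each control period).
- vision.grab_frame(name): name is "side" or "top"; returns a dict with "img" (400x640x3 uint8, blue, green, red), "z_map" (400x640 float32, m along the optical axis (not along the pixel's ray), 0 where there is no reading), "vfov" (degrees; the focal length in pixels is half the picture's height over the tangent of half this angle, whatever the lens; pixels are square), "cx", "cy" (the principal point, pixels), "xyz" and "rotation" of the camera in the world. Camera axes: x right, y down, z forward; pixel columns grow to the right and rows downward; lengths in m; the calibration is good to about 2 mm. A picture is of the moment at which its call begins.
- bot.close_job(): hands the job in; it is judged then, once.
The state is a dict: "time": time; "joint_positions": joint angles; "dq": joint speeds; "tau": joint torques, N m; "tcp_pos": TCP position; "eef_rot": TCP orientation; "wrist_force": force on the tool from outside, world axes, zero at the start; "torque": the same for the moment, N m; "finger_gap": opening from 0.0 (shut) to 1.0 (fully open); "finger_force": force on a finger pad.
Only numpy, scipy, OpenCV 4.12 (cv2) and the standard library are available. Lean on these libraries where they do the work, as an engineer would, in place of code of your own. Each camera call takes 0.05 s, during which the arm holds its last target. There are 200 camera calls.

### The job

The blue tester canister on the shop table has been left unlocked. Turn its brass lock collar clockwise, seen from above, until the black pointer stands at the green locked mark, and let go of it. Leave the collar of the red canister as it is.

Things in the scene. Friction and masses are not known exactly. Their poses are not given: they have to be found in the camera images.
- blue_grip (a point): Point on the vertical axis of the BLUE canister's brass collar, midway between its two upright ears, 102 mm above the table; turns with the collar. Flat ears stand at its +y and -y: outer faces 46 mm apart, square to y, each 24 mm wide (x), 7 thick, tops at 112 mm. Grip both from outside, from above. z up; a black pointer reaches out along -x to 37 mm from the axis, 77 to 81 mm above the table.
- blue_collar (a joint): Turn of the blue canister's collar, rad, growing clockwise seen from above: 0 with the pointer at the open mark (small hollow black ring), 1.2 at the locked mark (green bar); firm stop at 1.3. Starts between 0 and 0.3. Turns stiffly (about 0.1 N m) and stays where it is left.
- blue_mark (a point): Locked mark of the blue canister: centre of a green bar, 16 x 10 mm, on its white top disc (84 mm across, 70 mm above the table), 34 mm from the axis. The blue body is 104 mm across (its rim shows round the disc); its foot, 120 mm across, is screwed to the table. The collar's ring is 44 mm across, 76 to 90 mm above the table; a cork lid (25 mm across, top at 105 mm) sits between the ears.
- red_pointer (a point): Tip of the black pointer on the collar of the other canister, which is RED and otherwise the same: 37 mm from that collar's axis, 79 mm above the table. That collar is to be left alone.

How it is judged:
At the end, for the whole second after the job is handed in: The blue canister's collar stands at its locked mark, within 0.18 rad (10 degrees), and is at rest; the red canister's pointer is within 12 mm of where it was (value of joint blue_collar between 1.02 and 1.38 rad and velocity of joint blue_collar between -0.05 and 0.05 rad/s and distance of red_pointer from where it was at the start of the episode below 0.012 m); the robot touches nothing.
It fails at once if the red canister's collar is turned (its pointer moves more than 12 mm) (distance of red_pointer from where it was at the start of the episode above 0.012 m).
It also fails if it takes over 29 s, if anything falls off the work surface, if the arm or the gripper's body presses on something with over 40 N, if the wrist force passes 120 N, or if a joint passes its speed limit or range.

## Working session

There is one attempt and no reset: what is moved stays moved. The work goes in short steps, Python scripts to look and compute and a tool call to move; the robot and the scene stay as the last step left them, time stands still between calls to the robot, and variables do not carry over. Pictures are saved under pics/ and viewed, at most 10 in all, crops included, and the job is handed in when it is done.

Besides the shell and the picture viewer there is one more tool, called as name([rows], argument=value, ...), one row to a line, values as JSON. apply_moves: Moves the arm, as the interface text tells. Its arguments: {"type":"object","properties":{"targets":{"type":"array"},"jaw":{"type":"number"},"newtons":{"type":"number"}},"required":["targets"]}

```bash
mkdir -p pics; python3 - <<'E'
from plant import readout, vision, bot
import cv2,pickle,numpy as np
s=readout.state();print(s['time'],s['tcp_pos'],s['eef_rot'],s['finger_gap'])
fs={}
for n in('top','side'):
    f=vision.grab_frame(n);fs[n]=f;cv2.imwrite(f'pics/{n}0.png',f['img']);print(n,f['vfov'],f['cx'],f['cy'],f['xyz'],np.round(f['rotation'],3).tolist())
pickle.dump(fs,open('f0.pkl','wb'))
E
```

```text
0.0 [0.20005216 0.53851951 0.2216077 ] [-2.41321145e-04  1.76923110e-01  9.84224265e-01 -8.66861593e-04] 0.9990329029496923
top 55.16716392201765 316.65515016799264 198.90189700414015 [0.33593263 0.05060099 0.96854115] [-0.064, 0.708, -0.7, 0.06]
side 54.70614713943996 321.11087208002516 189.21834468518554 [ 0.48854236 -0.59663174  0.64326995] [-0.431, 0.902, -0.033, 0.004]
```

View pics/top0.png

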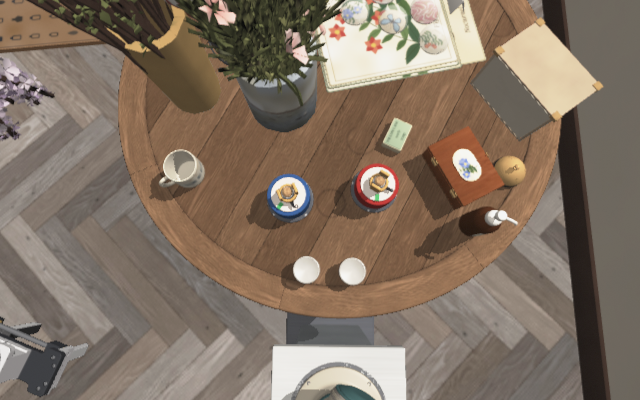

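View pics/side0.png

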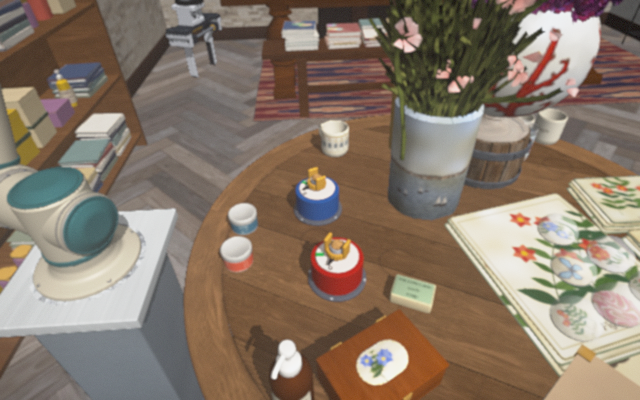

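The top view shows the blue canister near (290,194) and the red one near (377,185). The vase stands behind blue at (280,90). Next I enlarge the blue one and measure it.

```bash
cat > h.py <<'E'
import numpy as np,cv2
from scipy.spatial.transform import Rotation as R
def cam(f):
    r=np.asarray(f['rotation'],float); 
    return R.from_quat(r[[1,2,3,0]]).as_matrix() if r.shape==(4,) else r
def ray(f,u,v,z):
    F=200/np.tan(np.radians(f['vfov']/2)); d=cam(f)@np.array([(u-f['cx'])/F,(v-f['cy'])/F,1]); o=np.array(f['xyz'])
    return o+d*(z-o[2])/d[2]
def proj(f,p):
    F=200/np.tan(np.radians(f['vfov']/2)); c=cam(f).T@(np.array(p)-f['xyz']); return c[:2]/c[2]*F+[f['cx'],f['cy']]
E
python3 - <<'E'
import pickle,cv2,numpy as np
from h import *
fs=pickle.load(open('f0.pkl','rb'))
f=fs['top'];im=f['img']
c=im[164:224,255:325];cv2.imwrite('pics/ctop.png',cv2.resize(c,None,fx=9,fy=9,interpolation=cv2.INTER_CUBIC))
g=fs['side']['img'][155:230,280:355];cv2.imwrite('pics/cside.png',cv2.resize(g,None,fx=8,fy=8,interpolation=cv2.INTER_CUBIC))
hsv=cv2.cvtColor(im,cv2.COLOR_BGR2HSV).astype(int);H,S,V=hsv[...,0],hsv[...,1],hsv[...,2]
roi=np.zeros(H.shape,bool);roi[164:224,255:325]=1
def rep(n,m,z):
    v,u=np.nonzero(m&roi);p=np.array([ray(f,a,b,z) for a,b in zip(u,v)]);print(n,len(u),u.mean().round(1),v.mean().round(1),p.mean(0).round(4));return p
p=rep('blue',(H>100)&(H<125)&(S>130),.07)
w=(S<50)&(V>150);p=rep('white',w,.07)
hull=cv2.convexHull(np.argwhere(w&roi)[:,::-1].astype(np.int32));(a,b),rr=cv2.minEnclosingCircle(hull);print('disc',a,b,rr,ray(f,a,b,.07),'expect r px',.042*383/.9)
p=rep('green',(H>40)&(H<90)&(S>90),.07);rep('black',(V<60),.079)
print('brass');rep('b',(H>10)&(H<28)&(S>90)&(V>120)&(np.hypot(*(np.indices(H.shape)-np.array([192,290])[:,None,None]))<20),.09)
v,u=290,192
print('depth',f['z_map'][186:202:4,282:300:4])
E
```

```text
blue 394 289.6 198.9 [0.4954 0.1215 0.07  ]
white 605 288.9 194.0 [0.5071 0.1234 0.07  ]
disc 291.1666564941406 198.1666717529297 22.436426162719727 [0.49693583 0.11775166 0.07      ] expect r px 17.873333333333335
green 21 279.3 205.8 [0.4783 0.1456 0.07  ]
black 13 291.4 209.8 [0.4675 0.1159 0.079 ]
brass
b 236 287.4 191.1 [0.51   0.1254 0.09  ]
depth [[0.89857566 0.88528246 0.89839023 0.87374604 0.9179868 ]
 [0.8826372  0.877473   0.8804269  0.87648165 0.91477454]
 [0.8867445  0.87777215 0.87876534 0.8972184  0.91725117]
 [0.88186556 0.8948315  0.89534277 0.8949286  0.90930676]]
```

View pics/ctop.png

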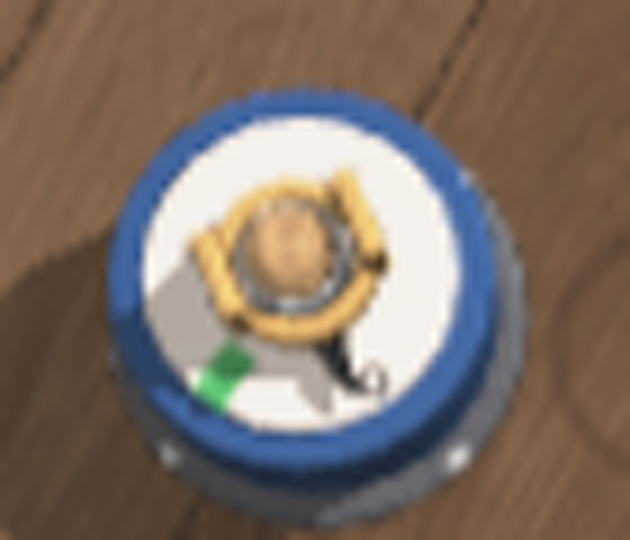

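View pics/cside.png

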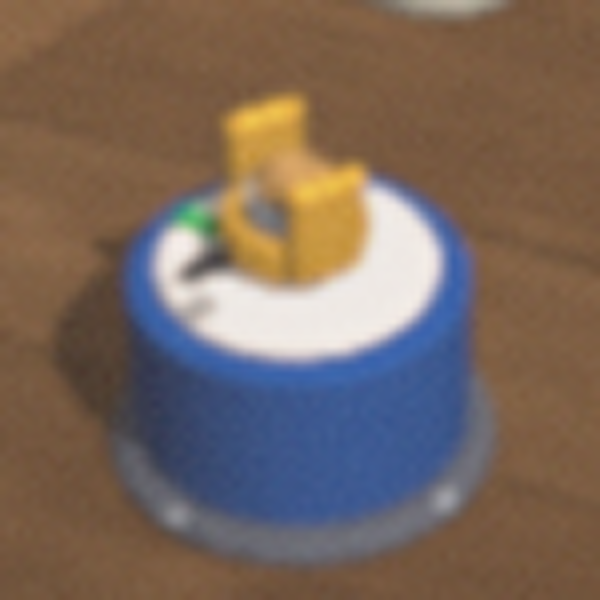

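The crop puts the disc centre at about (301,274), the ear tops at about (217,280) and (360,218), the pointer tip at about (355,388) and the green bar at about (225,377). The pointer sits just on the locked side of the ring. The side crop shows the same arrangement.

```bash
python3 - <<'E'
import pickle
from h import *
fs=pickle.load(open('f0.pkl','rb'));f=fs['top'];s=fs['side']
t=lambda X,Y,z:ray(f,(X+.5)/9-.5+255,(Y+.5)/9-.5+164,z)
sd=lambda X,Y,z:ray(s,(X+.5)/8-.5+280,(Y+.5)/8-.5+155,z)
an=lambda p,q:np.degrees(np.arctan2(*(p-q)[1::-1]))
c=t(301.5,274.5,.07);k=t(290,246,.105);e1=t(217,280,.108);e2=t(358,220,.108)
print('disc',c,'edge r',np.linalg.norm(t(143,274,.07)-c),'cork',k)
print('ears',e1,e2,(e1+e2)/2,np.linalg.norm(e1-e2),'ear dir',an(e1,e2))
for n,p in dict(tip=t(355,388,.079),green=t(225,377,.07),ring=t(373,380,.07)).items():print(n,p,np.linalg.norm((p-c)[:2]),an(p,c))
c2=sd(298,266,.07);print('side disc',c2,'edge',np.linalg.norm(sd(152,266,.07)-c2))
a=(sd(225,118,.112)+sd(303,98,.112))/2;b=(sd(290,195,.112)+sd(365,168,.112))/2;print('side ears',a,b,(a+b)/2,np.linalg.norm(a-b),an(a,b))
for n,p in dict(tip=sd(187,275,.079),green=sd(194,215,.07)).items():print(n,p,np.linalg.norm((p-c2)[:2]),an(p,c2))
E
```

```text
disc [0.50683612 0.12542621 0.07      ] edge r 0.04212495908687769 cork [0.50756163 0.12563811 0.105     ]
ears [0.49794788 0.14372276 0.108     ] [0.51391531 0.10820105 0.108     ] [0.5059316 0.1259619 0.108    ] 0.03894548006982329 ear dir 114.20448390781299
tip [0.47508491 0.10993204 0.079     ] 0.03532999099936259 -153.98823800416295
green [0.47904923 0.14495436 0.07      ] 0.0339626294253249 144.90109904714828
ring [0.47868405 0.10582481 0.07      ] 0.03430384512694373 -145.15172401657787
side disc [0.51061546 0.11973391 0.07      ] edge 0.043436569305150934
side ears [0.50309649 0.14233806 0.112     ] [0.51950258 0.1049439  0.112     ] [0.51129953 0.12364098 0.112     ] 0.04083482737912946 113.68869033876234
tip [0.47779921 0.10721402 0.079     ] 0.035123403499777654 -159.11740726348359
green [0.48050517 0.1472962  0.07      ] 0.040820451662547864 137.5296931411192
```

```bash
python3 - <<'E'
import pickle
from h import *
fs=pickle.load(open('f0.pkl','rb'))
for n,f in fs.items():
    F=200/np.tan(np.radians(f['vfov']/2));v,u=np.indices((400,640));Z=f['z_map']
    P=(np.stack([(u-f['cx'])/F*Z,(v-f['cy'])/F*Z,Z],-1)@cam(f).T+f['xyz'])[Z>0]
    for h in(.13,.2,.3,.4):
        q=P[(P[:,2]>h)&(P[:,0]>.3)&(P[:,0]<.8)&(abs(P[:,1]-.125)<.25)]
        d=np.hypot(q[:,0]-.507,q[:,1]-.125);print(n,h,len(q),np.sort(d)[[0,20]] if len(q)>20 else '',q[d.argmin()] if len(q) else '')
E
```

```text
top 0.13 17209 [0.12703949 0.14203622] [0.63093367 0.15291911 0.40618703]
top 0.2 15653 [0.12703949 0.14203622] [0.63093367 0.15291911 0.40618703]
top 0.3 12593 [0.12703949 0.14203622] [0.63093367 0.15291911 0.40618703]
top 0.4 7518 [0.12703949 0.14318246] [0.63093367 0.15291911 0.40618703]
side 0.13 14132 [0.12923149 0.13705665] [0.63331755 0.15228834 0.40391088]
side 0.2 12410 [0.12923149 0.13705665] [0.63331755 0.15228834 0.40391088]
side 0.3 9391 [0.12923149 0.13705665] [0.63331755 0.15228834 0.40391088]
side 0.4 4991 [0.12923149 0.1396408 ] [0.63331755 0.15228834 0.40391088]
```

apply_moves([
  [-0.83, -0.54, 0, 0, 0, 0],
  [-0.83, -0.54, 0, 0, 0, 0],
  [-0.83, -0.54, 0, 0, 0, 0],
  [-0.83, -0.54, 0, 0, 0, 0],
  [-0.83, -0.54, 0, 0, 0, 0],
], jaw=100)

```text
time: 0.52
tcp_pos: [0.3187, 0.3783, 0.2221]
eef_rot: [-0.0, 0.177, 0.984, -0.0]
wrist_force: [1.3, 0.4, -0.0]
finger_gap: 0.994
finger_force: 0.0
```

apply_moves([
  [-0.83, -0.54, 0, 0, 0, 0],
  [-0.83, -0.54, 0, 0, 0, 0],
  [-0.83, -0.54, 0, 0, 0, 0],
  [-0.83, -0.54, 0, 0, 0, 0],
  [-0.83, -0.54, 0, 0, 0, 0],
])

```text
time: 0.93
tcp_pos: [0.4368, 0.2191, 0.2223]
eef_rot: [-0.0, 0.177, 0.984, 0.0]
wrist_force: [0.7, 0.2, 0.4]
finger_gap: 0.999
finger_force: 0.0
```

apply_moves([
  [-0.83, -0.54, 0, 0, 0, 0],
  [-0.83, -0.54, 0, 0, 0, 0],
  [-0.83, -0.54, 0, 0, 0, 0],
  [0, 0, 0, 0, 0, -0.9],
  [0, 0, 0, 0, 0, -1],
])

```text
time: 1.35
tcp_pos: [0.5082, 0.1231, 0.2217]
eef_rot: [-0.0, 0.095, 0.995, -0.0]
wrist_force: [0.1, -1.1, -0.2]
finger_gap: 0.998
finger_force: 0.0
```

apply_moves([
  [0, 0, 0, 0, 0, -1],
  [0, 0, 0, 0, 0, -1],
  [0, 0, 0, 0, 0, -1],
  [0, 0, 0, 0, 0, -1],
  [0, 0, 0, 0, 0, -1],
])

```text
time: 1.77
tcp_pos: [0.5068, 0.1253, 0.222]
eef_rot: [-0.001, -0.125, 0.992, 0.0]
wrist_force: [-0.1, -0.9, -1.0]
finger_gap: 0.999
finger_force: 0.0
```

apply_moves([
  [0, 0, 0, 0, 0, -1],
  [0, 0, 0, 0, 0, -1],
  [0, 0, 0, 0, 0, 0],
  [0, 0, 0, 0, 0, 0],
])

```text
time: 2.1
tcp_pos: [0.5068, 0.1254, 0.2221]
eef_rot: [-0.0, -0.208, 0.978, 0.0]
wrist_force: [-0.6, 0.2, -0.4]
finger_gap: 1.0
finger_force: 0.0
```

```bash
python3 - <<'E'
from plant import readout, vision
from h import *
s=readout.state();q=np.array(s['eef_rot']);M=R.from_quat(q[[1,2,3,0]]).as_matrix();p=np.array(s['tcp_pos'])
print(s['time'],p,'y ang',np.degrees(np.arctan2(M[1,1],M[0,1])),s['joint_positions'])
print('units',M.T@(np.array([.507,.125,.101])-p)/.04)
f=vision.grab_frame('side');cv2.imwrite('pics/s1.png',cv2.resize(f['img'][60:260,200:440],None,fx=3,fy=3))
E
```

```text
2.1 [0.50682457 0.12543853 0.22214806] y ang 113.9838673550263 [ 1.09227266e-01  1.96756458e-01  1.61429856e+00  1.15662204e-04
  1.33121659e+00 -1.88019409e+00]
units [-1.40572360e-03 -1.27496253e-02  3.02869725e+00]
```

View pics/s1.png

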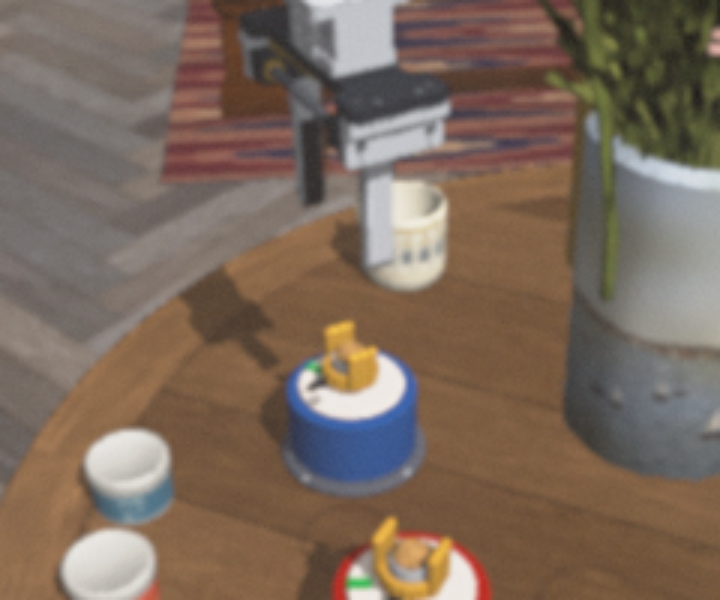

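The side view shows the open fingers at (312,190) and (377,255), lined up above the blue ears at (340,335) and (362,370), and the vase is well clear. I descend and grip.

apply_moves([
  [0, 0, 0.8, 0, 0, 0],
  [0, 0, 0.8, 0, 0, 0],
  [0, 0, 0.7, 0, 0, 0],
  [0, 0, 0.5, 0, 0, 0],
  [0, 0, 0.23, 0, 0, 0],
])

```text
time: 2.57
tcp_pos: [0.5049, 0.1252, 0.0984]
eef_rot: [-0.003, -0.208, 0.978, 0.0]
wrist_force: [-1.1, 0.7, 0.0]
finger_gap: 1.0
finger_force: 0.0
```

apply_moves([
  [0, 0, 0, 0, 0, 0],
  [0, 0, 0, 0, 0, 0],
  [0, 0, 0, 0, 0, 0],
  [0, 0, 0, 0, 0, 0],
  [0, 0, 0, 0, 0, 0],
], jaw=0, newtons=25)

```text
time: 2.98
tcp_pos: [0.5081, 0.1256, 0.1026]
eef_rot: [0.001, -0.209, 0.978, -0.0]
wrist_force: [-0.5, -0.2, -0.4]
finger_gap: 0.681
finger_force: 0.0
```

apply_moves([
  [0, 0, 0, 0, 0, 0],
  [0, 0, 0, 0, 0, 0],
  [0, 0, 0, 0, 0, 0],
  [0, 0, 0, 0, 0, 0],
  [0, 0, 0, 0, 0, 0],
])

```text
time: 3.4
tcp_pos: [0.508, 0.1241, 0.1018]
eef_rot: [0.001, -0.209, 0.978, -0.001]
wrist_force: [1.4, -4.7, 1.9]
finger_gap: 0.488
finger_force: 25.0
```

apply_moves([
  [0, 0, 0, 0, 0, 0.8],
  [0, 0, 0, 0, 0, 0.8],
  [0, 0, 0, 0, 0, 0.8],
  [0, 0, 0, 0, 0, 0.8],
  [0, 0, 0, 0, 0, 0.8],
])

```text
time: 3.82
tcp_pos: [0.5079, 0.1243, 0.1018]
eef_rot: [0.001, -0.035, 0.999, -0.001]
wrist_force: [1.1, -3.7, 1.5]
finger_gap: 0.485
finger_force: 25.0
```

apply_moves([
  [0, 0, 0, 0, 0, 0.8],
  [0, 0, 0, 0, 0, 0.8],
  [0, 0, 0, 0, 0, 0.8],
  [0, 0, 0, 0, 0, 0.8],
  [0, 0, 0, 0, 0, 0.8],
])

```text
time: 4.23
tcp_pos: [0.508, 0.1246, 0.1018]
eef_rot: [0.001, 0.139, 0.99, -0.001]
wrist_force: [0.5, -3.2, 2.6]
finger_gap: 0.488
finger_force: 25.0
```

apply_moves([
  [0, 0, 0, 0, 0, 0.8],
  [0, 0, 0, 0, 0, 0.8],
  [0, 0, 0, 0, 0, 0.8],
  [0, 0, 0, 0, 0, 0.8],
  [0, 0, 0, 0, 0, 0.6],
])

```text
time: 4.65
tcp_pos: [0.5081, 0.1248, 0.1018]
eef_rot: [0.001, 0.301, 0.954, -0.0]
wrist_force: [1.8, -3.1, 1.4]
finger_gap: 0.488
finger_force: 25.0
```

apply_moves([
  [0, 0, 0, 0, 0, 0],
  [0, 0, 0, 0, 0, 0],
  [0, 0, 0, 0, 0, 0],
])

```text
time: 4.9
tcp_pos: [0.508, 0.1248, 0.1018]
eef_rot: [0.001, 0.299, 0.954, -0.0]
wrist_force: [1.8, -4.2, 3.1]
finger_gap: 0.487
finger_force: 25.0
```

```bash
python3 - <<'E'
from plant import readout, vision
from h import *
s=readout.state();q=np.array(s['eef_rot']);M=R.from_quat(q[[1,2,3,0]]).as_matrix()
print(s['time'],s['tcp_pos'],'y ang',np.degrees(np.arctan2(M[1,1],M[0,1])),s['torque'],s['finger_gap'])
f=vision.grab_frame('side');cv2.imwrite('pics/s2.png',cv2.resize(f['img'][140:240,270:370],None,fx=6,fy=6,interpolation=cv2.INTER_CUBIC))
E
```

```text
4.9 [0.50803659 0.12478933 0.10179349] y ang 55.18699166592555 [-1.0172489  -0.25182712 -0.07607959] 0.48658214822628576
```

View pics/s2.png

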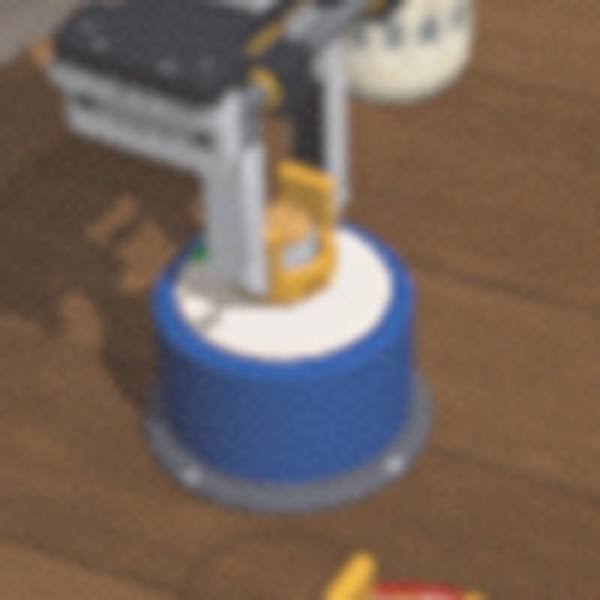

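The view shows the ears turned with the fingers, still gripped at about (270,240), and the green bar is half hidden at (203,253). The gripper's y axis stands at 55°, which puts the pointer near 145°. I release and lift.

apply_moves([
  [0, 0, 0, 0, 0, 0],
  [0, 0, 0, 0, 0, 0],
  [0, 0, 0, 0, 0, 0],
  [0, 0, 0, 0, 0, 0],
  [0, 0, 0, 0, 0, 0],
], jaw=100)

```text
time: 5.37
tcp_pos: [0.5065, 0.1259, 0.1009]
eef_rot: [-0.001, 0.3, 0.954, 0.0]
wrist_force: [0.5, -0.4, 0.6]
finger_gap: 0.806
finger_force: 0.0
```

apply_moves([
  [0, 0, 0, 0, 0, 0],
  [0, 0, 0, 0, 0, 0],
  [0, 0, 0, 0, 0, 0],
  [0, 0, 0, 0, 0, 0],
  [0, 0, -0.3, 0, 0, 0],
])

```text
time: 5.78
tcp_pos: [0.5054, 0.1253, 0.1116]
eef_rot: [-0.002, 0.3, 0.954, -0.001]
wrist_force: [-0.7, -0.6, 0.2]
finger_gap: 0.997
finger_force: 0.0
```

apply_moves([
  [0, 0, -0.7, 0, 0, 0],
  [0, 0, -0.8, 0, 0, 0],
  [0, 0, -0.8, 0, 0, 0],
  [0, 0, -0.5, 0, 0, 0],
  [0, 0, 0, 0, 0, 0],
])

```text
time: 6.2
tcp_pos: [0.5099, 0.1258, 0.2301]
eef_rot: [0.004, 0.3, 0.954, 0.002]
wrist_force: [0.7, 0.1, 0.7]
finger_gap: 0.998
finger_force: 0.0
```

apply_moves([
  [-0.4, 0.8, 0, 0, 0, 0],
  [-0.4, 0.8, 0, 0, 0, 0],
  [-0.4, 0.8, 0, 0, 0, 0],
  [-0.4, 0.8, 0, 0, 0, 0],
  [0, 0, 0, 0, 0, 0],
])

```text
time: 6.62
tcp_pos: [0.6376, 0.1965, 0.2217]
eef_rot: [0.0, 0.299, 0.954, 0.001]
wrist_force: [0.5, -0.1, 0.0]
finger_gap: 1.0
finger_force: 0.0
```

That move went toward the vase, not away from it. There was no contact force, so I back out the same way and then go clear.

apply_moves([
  [0.4, -0.8, 0, 0, 0, 0],
  [0.4, -0.8, 0, 0, 0, 0],
  [0.4, -0.8, 0, 0, 0, 0],
  [0.4, -0.8, 0, 0, 0, 0],
  [0.8, 0, 0, 0, 0, 0],
])

```text
time: 7.03
tcp_pos: [0.4774, 0.1389, 0.2236]
eef_rot: [-0.001, 0.302, 0.953, -0.003]
wrist_force: [0.1, 1.3, 0.0]
finger_gap: 0.999
finger_force: 0.0
```

apply_moves([
  [0.9, 0, 0, 0, 0, 0],
  [0.9, 0, 0, 0, 0, 0],
  [0.9, 0, 0, 0, 0, 0],
  [0.9, 0, 0, 0, 0, 0],
  [0.9, 0, 0, 0, 0, 0],
])

```text
time: 7.45
tcp_pos: [0.3305, 0.2465, 0.2241]
eef_rot: [-0.001, 0.3, 0.954, -0.001]
wrist_force: [1.5, -0.4, 0.0]
finger_gap: 0.998
finger_force: 0.0
```

apply_moves([
  [0, 0, 0, 0, 0, 0],
  [0, 0, 0, 0, 0, 0],
  [0, 0, 0, 0, 0, 0],
  [0, 0, 0, 0, 0, 0],
])

```text
time: 7.78
tcp_pos: [0.3339, 0.246, 0.2249]
eef_rot: [0.0, 0.3, 0.954, -0.0]
wrist_force: [0.3, -0.4, -0.0]
finger_gap: 1.003
finger_force: 0.0
```

```bash
python3 - <<'E'
from plant import readout, vision
import cv2,numpy as np
s=readout.state();print(s['time'],s['tcp_pos'],s['wrist_force'])
f=vision.grab_frame('top')['img'];g=vision.grab_frame('side')['img']
r=lambda c:cv2.resize(c,(400,560),interpolation=cv2.INTER_CUBIC)
cv2.imwrite('pics/e.png',np.hstack([cv2.resize(f[164:224,255:405],(800,320),interpolation=cv2.INTER_CUBIC)]));
cv2.imwrite('pics/e2.png',np.vstack([cv2.resize(f[160:224,255:405],(750,320),interpolation=cv2.INTER_CUBIC),cv2.resize(g[150:230,260:447],(750,270))[:270]]))
E
```

```text
7.7833 [0.33388601 0.24604954 0.22487652] [ 0.33583608 -0.43738489 -0.04073498]
```

View pics/e2.png

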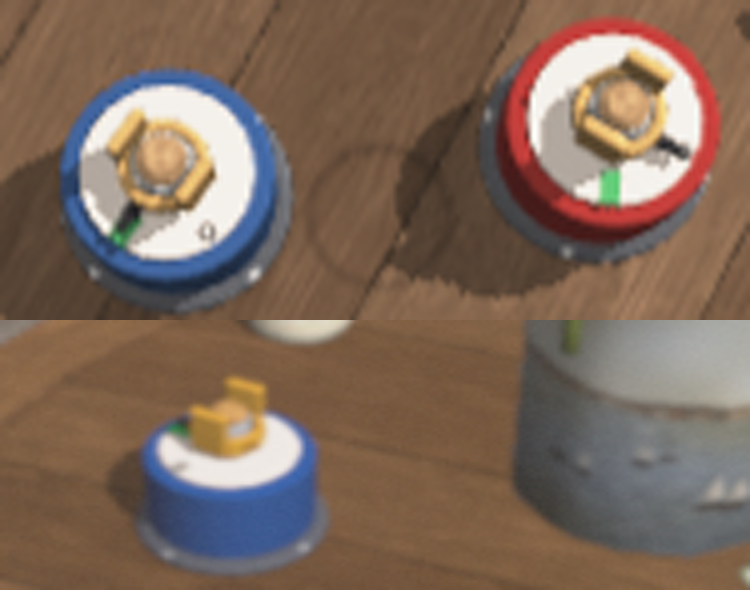

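The blue pointer at about (125,220) lies over the green bar at (122,235). The red pointer is still by its ring at (672,150), and the arm is clear.

```bash
python3 -c "
from plant import bot
print(bot.close_job())"
```

```text
the job is handed in; nothing more can be done
None
```

I turned the blue canister's collar clockwise until its pointer lay over the green locked mark, let go and moved the arm clear. The red collar was not touched and the job is handed in; no verdict was returned.

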